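# Draw the tall cover from the leaning stack to the intake

### The arm

A 7-joint arm with a two-finger parallel gripper is mounted at the origin on the work surface. World frame = base frame: x ahead of the robot, y to its left, z up, the work surface at z = 0. Lengths are in m, angles in rad, forces in N, time in s.
With the tool pointing down it reaches from about 0.425 to 1.025 m from the base axis. Payload 9.4 kg.
Tool frame: the origin (TCP) lies at the very end of the fingers, on their centre line; the grasp point (between the pads) lies 19 mm behind it; z points along the fingers, y is the direction in which the jaws open and shut (so a half turn about z gives the same grasp; the last joint's range is limited). The gripper opens to 93 mm and grips with 3 to 60 N. Pads are 15 mm wide; open, the fingers measure 128 mm over their backs; the gripper's body (75 mm by 188 mm) begins 65 mm behind the grasp point.
Start: joints at [-1.352, 0.599, -0.003, 1.599, 0.002, 0.943, -0.08], TCP at [0.211, 0.694, 0.219] pointing down, gripper open.
Joint ranges: [-2.57, 2.57], [-0.35, 1.97], [-1.29, 1.29], [0.11, 2.56], [-1.05, 4.19], [0.11, 1.86], [-2.63, 2.63]. Speed limits (rad/s): [2.22, 2.22, 3.01, 3.01, 3.14, 3.14, 3.14].

### API

Orientations are given as [roll, pitch, yaw] about the fixed x, y, z axes, in that order (R = Rz(yaw) Ry(pitch) Rx(roll)).
In Python, from rig import readout, snapshot, camera_model, workorder gives the robot as it stands. The module is installed in compiled form; this text tells all that it offers.
- The arm moves only by the tool jog_arm, never from a script. Its argument "steps" is a list that holds one entry, the list of rows, each a list of 6 numbers: the shift along the tool's x, y, z in units of 30 mm (1.0 is 30 mm), then the turn, a rotation vector about the tool's x, y, z in units of 5 degrees (1.0 is 5 degrees). A call has 1 to 8 rows; each row is the pose to reach, as a shift and turn from the pose commanded when the call began, along the tool's axes at that moment; what a row does not reach only later rows make up. A row lasts 1/12 s, in which the tool goes at most 41.7 mm and 7.16 degrees, less where a joint would pass 70% of its speed; a pose out of reach is approached as far as the arm can. A call with a gripper value outside its range is refused whole. "hand" is the opening, from 0 (shut) to 1 (fully open), set as the call begins (left out, the last holds). The fingers move at their own pace and stop on an object; "squeeze" is the grip in N (left out, the last holds). Time passes only in rows, so rows that repeat a pose let the fingers close. It gives the time, the measured TCP pose, the force and the opening at its end, in the units of the state.
- readout.state(): the state, without advancing time (a new reading comes with each control period).
- snapshot(name): name is "scene" or "top" or "wrist"; returns the picture (420x560x3 uint8, red, green, blue); there is no depth.
- camera_model(name): a dict with "intrinsics" (3x3 intrinsics, pixels), "cam_to_world" (4x4, takes a point from camera to world coordinates); the wrist camera has in their place "mount" (4x4, takes a point from camera to tool coordinates, whose origin is the TCP and whose axes are the flange's). Camera axes: x right, y down, z forward; pixel columns grow to the right and rows downward; lengths in m; the calibration is good to about 2 mm. A picture is of the moment at which its call begins: read the wrist's pose just before it. camera_model takes no time and is no camera call.
- workorder.job_done(): hands the job in, once; it reports no verdict.
The state is a dict: "clock": time; "qpos": joint angles; "dq": joint speeds; "joint_torque": joint torques, N m; "tool_pos": TCP position; "orientation": TCP orientation; "force": force on the tool from outside, world axes, zero at the start; "torque": the same for the moment, N m; "opening": finger opening in m.
Only numpy, scipy, OpenCV 4.12 (cv2) and the standard library are available. Lean on these libraries where they do the work, as an engineer would, in place of code of your own. Each camera call takes 0.05 s, during which the arm holds its last target. There are 200 camera calls.

### The job

Press the thumb pad to lift the latch and swing the gate wide open, leaving it open. Then draw the one tall louvred cover out of the leaning stack and slide it along the ledge, through the gateway, until it rests against the end stop, leaning on the wall over the intake opening. Leave the low covers leaning where they are and do not disturb the other things on the bench.

Things in the scene. Friction and masses are not known exactly. Their poses are not given: they have to be found in the camera images.
- stand: Low black bench unit with a ledge along its foot; fixed. Origin: on the bench, foot of the wall face, in line with the shut gate. x points out of the wall, y along the ledge from the stack (y<0) to the intake (y>0), z up. Wall: x=0, 100 mm high, y=-240..220; unit's top reaches back to x=-160. Ledge: top z=10 mm, x=0..115, with a lip 10 mm high at x=48..54
- intake (a point): Middle of the dark intake opening with two fans in the wall face (150 x 78 mm), in the stand's frame at y=113, z=56 mm
- end_stop (a point): Top middle of the end stop's face, an upright aluminium plate at the ledge's far end: face at y=190 mm in the stand's frame, x=0..50, 130 mm high. A 150 mm cover pushed home against it has its middle at y=115
- tall_mid (a point): Middle (half-way up and along) of the tall louvred cover: 6 mm thick (x), 150 long (y, along the ledge), 150 high (z, up its slope), 0.2 to 0.35 kg, smooth. Leans 12 deg back on the wall's top edge, in any of the four places of the stack; top at z=157 mm, 43 mm above the low ones. Clear of the stack it falls back to 12..26 deg
- gate_edge (a point): Top corner of the gate's free end, beside the wall. Gate: upright aluminium leaf across the ledge, 8 mm thick, reaching 91 mm from the hinge, z=22 to 132 mm; it bars the way to the intake. The stacked covers end 40 to 50 mm short of the shut gate
- gate_hinge (a point): Point on the gate's upright hinge line at the gate's top (z=132 mm), x=95, y=0 mm in the stand's frame. A round post of 5 mm radius stands there, 135 mm high
- gate (a joint): Gate angle, rad: 0 shut (about 0.03 when latched); grows as the free end swings away from the stack, towards the intake, then out to the front; 1.57 square open, 1.9 limit. Unlatched, a weak spring pops it ajar by itself to 0.2..0.5; from there push it: it stays where left (under 1 N at the edge)
- latch (a joint): Latch bar angle, rad: 0 fallen, 0.45 limit. Steel bar along y, above the ledge's front at x=62, z=146 mm, y=-135..13, turning on a post (8 x 14 mm) at y=-50. Its end tooth hangs 12 mm behind the gate's top and clears it at about 0.25. Pressing the pad lifts the tooth; released, it falls back
- thumb_pad (a point): Middle of the top of the thumb pad, 22 x 34 mm, at the stack end of the latch bar: x=62, y=-130, z=154 mm in the stand's frame, 80 mm from the pivot. Sinks 30 to 35 mm with about 1 N
- low_a_mid (a point): Middle of a low louvred cover: 6 mm thick (its x), 150 mm long (its y, along the ledge), 106 mm high, 0.19 kg, leaning in the stack; its top is at about z=114 mm
- low_b_mid (a point): Middle of a low louvred cover: 6 mm thick (its x), 150 mm long (its y, along the ledge), 106 mm high, 0.19 kg, leaning in the stack; its top is at about z=114 mm
- low_c_mid (a point): Middle of a low louvred cover: 6 mm thick (its x), 150 mm long (its y, along the ledge), 106 mm high, 0.19 kg, leaning in the stack; its top is at about z=114 mm
- jar_mid (a point): Middle of a small amber jar, 44 mm across, 55 mm high, on the unit's top
- beaker_mid (a point): Middle of a glass beaker, 66 mm across, 90 mm high, on the unit's top behind the intake
- bottle_mid (a point): Middle of a white bottle, 70 mm across, 150 mm high
- dish_mid (a point): Middle of a white dish, 90 mm across, 18 mm high
- driver_grip (a point): Grip of a screwdriver lying on the bench in front of the bay

How it is judged:
By the outcome, as a careful person would: the job done as asked, in the order asked, and still so for the second after the job is handed in, with the robot touching nothing.
It also fails if it takes over 61 s, if anything falls off the work surface, if the arm or the gripper's body presses on something with over 40 N, if the wrist force passes 120 N, or if a joint passes its speed limit or range.

## Working session

There is one attempt and no reset: what is moved stays moved. The work goes in short steps, Python scripts to look and compute and a tool call to move; the robot and the scene stay as the last step left them, time stands still between calls to the robot, and variables do not carry over. Pictures are saved under pics/ and viewed, about 8 in all and at most 12, crops included, and the job is handed in when it is done.

Besides the shell and the picture viewer there is one more tool, called after "Emit:" in YAML: its name, and indented under it one key for each argument. jog_arm: Moves the arm, as the interface text tells. Its arguments: {"type":"object","properties":{"steps":{"type":"array"},"hand":{"type":"number"},"squeeze":{"type":"number"}},"required":["steps"]}

```bash
mkdir -p pics; ls
python3 - <<'E'
from rig import readout,snapshot,camera_model
import cv2,numpy as np
print(readout.state())
for n in("scene","top"):
    im=snapshot(n); cv2.imwrite(f"pics/{n}0.png",im[:,:,::-1]); m=camera_model(n); print(n,m)
print(camera_model("wrist"))
E
```

```text
pics
{'clock': 0.0, 'qpos': array([-1.3516884 ,  0.60010637, -0.00254455,  1.60015288,  0.00177927,
        0.94292256, -0.07977854]), 'dq': array([-0.00074984, -0.00026456,  0.00040102, -0.00034126, -0.00122122,
        0.00034764,  0.00093211]), 'joint_torque': array([-8.33400245e-04, -7.65072227e+01,  1.49734899e+00, -2.52349484e+01,
       -5.23495744e-02,  1.69274438e-02,  1.53498499e-04]), 'tool_pos': array([0.21121041, 0.69301689, 0.21776529]), 'orientation': array([-3.14001090e+00,  1.27743962e-04,  2.84585372e+00]), 'force': array([-0.16737594,  0.18147683, -0.52522822]), 'torque': array([-0.00885162,  0.0234413 , -0.00534322]), 'opening': 0.09307268944985715}
scene {'intrinsics': array([[423.56075735,   0.        , 276.31864623],
       [  0.        , 423.56075735, 203.88272751],
       [  0.        ,   0.        ,   1.        ]]), 'cam_to_world': array([[-0.54367909,  0.51927935, -0.65936485,  1.33901248],
       [ 0.83922126,  0.34663606, -0.41898821,  0.45321398],
       [ 0.01098771, -0.78114813, -0.62424905,  0.8287571 ],
       [ 0.        ,  0.        ,  0.        , 
[... 272 characters left out ...]
  [-0.99959748,  0.0237728 ,  0.01548301, -0.02978144],
       [-0.01870097, -0.14173646, -0.98972777,  1.6517519 ],
       [ 0.        ,  0.        ,  0.        ,  1.        ]])}
{'intrinsics': array([[365.60347272,   0.        , 277.60334851],
       [  0.        , 365.60347272, 212.17867828],
       [  0.        ,   0.        ,   1.        ]]), 'mount': array([[-9.64707603e-04, -9.65330871e-01, -2.61027543e-01,
         7.17135745e-02],
       [ 9.99999485e-01, -1.01378549e-03,  5.33710716e-05,
         5.99534541e-04],
       [-3.16146678e-04, -2.61027357e-01,  9.65331352e-01,
        -1.65144922e-01],
       [ 0.00000000e+00,  0.00000000e+00,  0.00000000e+00,
         1.00000000e+00]])}
```

View pics/scene0.png

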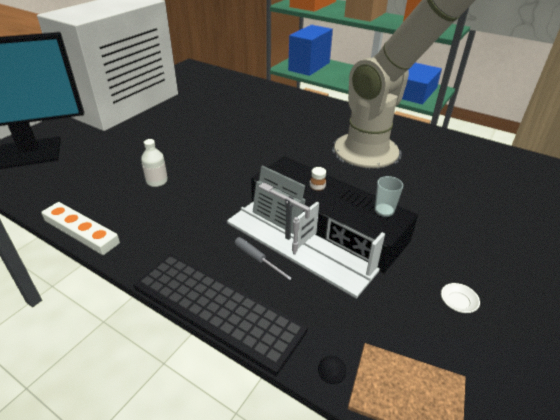

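View pics/top0.png

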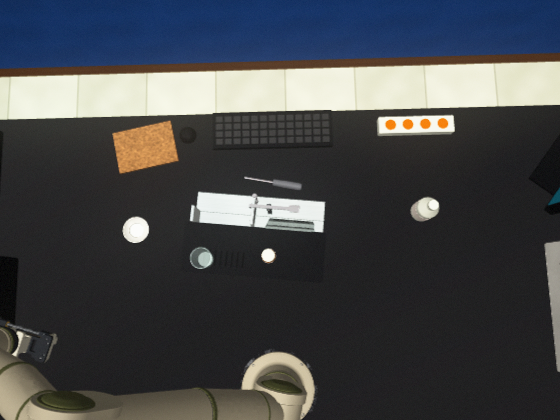

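Stand is ahead of the robot, ledge (white) in top view at px (192–325, 192–233), stack at the right (world −y), gate near (253,210). I'll crop both views enlarged.

```bash
cat > h.py <<'E'
import numpy as np,cv2
from rig import readout,snapshot,camera_model
from scipy.spatial.transform import Rotation as Ro
def cam(n,st=None):
    m=camera_model(n)
    if n!="wrist": return m["intrinsics"],m["cam_to_world"]
    T=np.eye(4);T[:3,:3]=Ro.from_euler('xyz',st["orientation"]).as_matrix();T[:3,3]=st["tool_pos"]
    return m["intrinsics"],T@m["mount"]
def ray(c,uv):
    K,T=c; d=T[:3,:3]@np.linalg.solve(K,[uv[0],uv[1],1.]); return T[:3,3],d
def onz(c,uv,z):
    o,d=ray(c,uv); return o+d*(z-o[2])/d[2]
def proj(c,p):
    K,T=c; q=K@(T[:3,:3].T@(np.asarray(p)-T[:3,3])); return q[:2]/q[2]
E
python3 - <<'E'
import cv2,numpy as np
a=cv2.imread("pics/scene0.png")[150:300,215:425];b=cv2.imread("pics/top0.png")[160:290,170:350]
cv2.imwrite("pics/crop0.png",np.vstack([cv2.resize(a,(420*1,300),interpolation=2),cv2.resize(b,(420,300),interpolation=2)]))
a=cv2.resize(a,(800,571),interpolation=cv2.INTER_CUBIC);cv2.imwrite("pics/cropS.png",a)
b=cv2.resize(b,(800,578),interpolation=cv2.INTER_CUBIC);cv2.imwrite("pics/cropT.png",b)
# ledge mask in top
t=cv2.imread("pics/top0.png");m=((t.min(2)>150)).astype(np.uint8);m[:180]=0;m[240:]=0;m[:,:180]=0;m[:,340:]=0
c=max(cv2.findContours(m,0,2)[0],key=cv2.contourArea);print(cv2.minAreaRect(c),cv2.approxPolyDP(c,3,True)[:,0].tolist())
from h import *
C=cam("top")
for p in cv2.approxPolyDP(c,3,True)[:,0]: print(p,onz(C,p,.01).round(4))
E
```

```text
((259.8382263183594, 210.60293579101562), (128.0064697265625, 32.36592483520508), 4.398705005645752) [[198, 192], [200, 222], [250, 226], [255, 206], [254, 226], [289, 228], [266, 227], [267, 223], [322, 231], [324, 202]]
[198 192] [0.6633 0.2619 0.01  ]
[200 222] [0.558  0.2548 0.01  ]
[250 226] [0.5401 0.0826 0.01  ]
[255 206] [0.6092 0.0643 0.01  ]
[254 226] [0.5398 0.0688 0.01  ]
[289 228] [ 0.5301 -0.0511  0.01  ]
[266 227] [0.5354 0.0277 0.01  ]
[267 223] [0.5491 0.024  0.01  ]
[322 231] [ 0.5172 -0.1636  0.01  ]
[324 202] [ 0.6174 -0.174   0.01  ]
```

View pics/cropT.png

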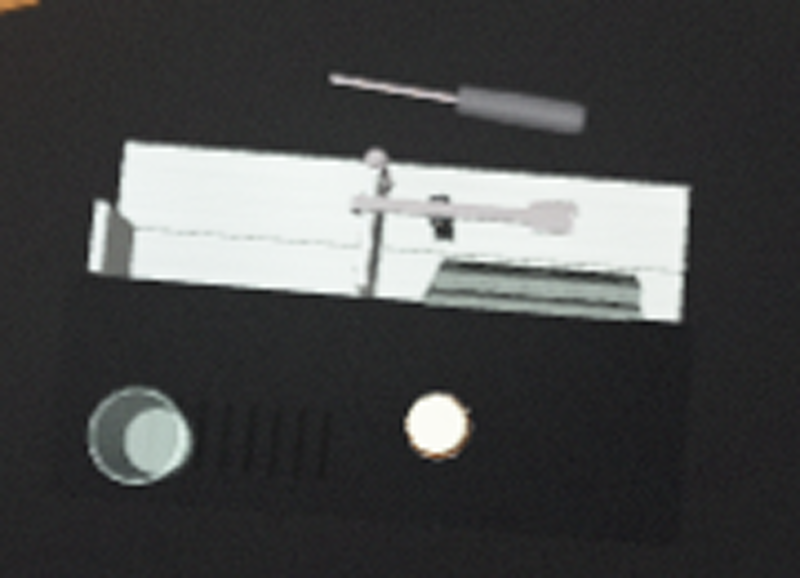

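View pics/cropS.png

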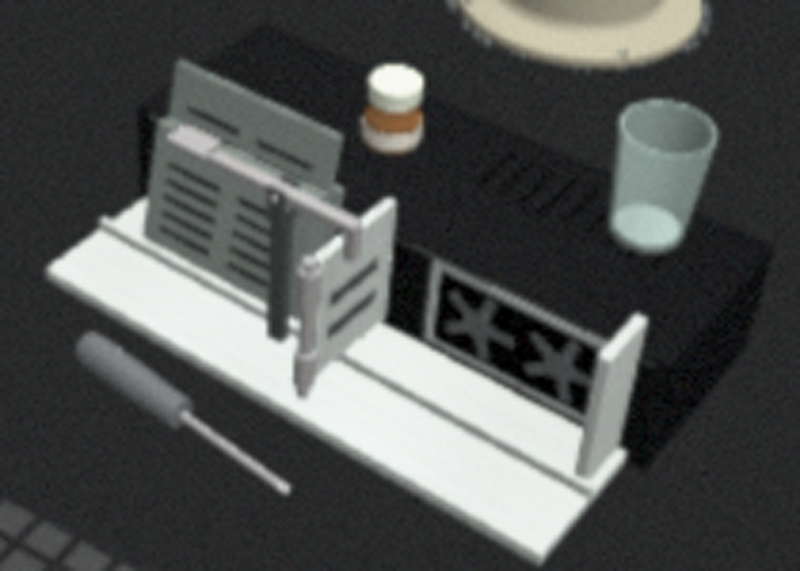

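```bash
cat >> h.py <<'E'
O=np.array([.528,.0757,0.]);YAW=-.105
def S(): return Ro.from_euler('z',YAW).as_matrix()
def w(p): return O+S()@(np.asarray(p)/1000)      # stand mm -> world
def st(p): return (S().T@(np.asarray(p)-O))*1000 # world -> stand mm
def plan(p,tilt=0):  # target TCP (stand mm), tilt deg back (cover lean): print jog units
    s=readout.state();R=Ro.from_euler('xyz',s["orientation"])
    b=np.array([[0,1,0],[1,0,0],[0,0,-1.]]).T  # tool axes in stand
    t=np.radians(tilt); a=Ro.from_euler('y',-t).as_matrix()
    Rt=Ro.from_matrix(S()@a@b)
    d=R.inv().apply(w(p)-s["tool_pos"])/.03; r=(R.inv()*Rt).as_rotvec()/np.radians(5)
    print("t",round(s["clock"],2),"tcp",st(s["tool_pos"]).round(1),"F",s["force"].round(1),"units",d.round(2),r.round(2))
E
python3 - <<'E'
from h import *
T=cam("top");Sc=cam("scene")
f=lambda u,v:(u*.225+170-.4,v*.225+160-.4); g=lambda u,v:(u*.2625+215-.4,v*.2625+150-.4)
for n,p,pt,ps in [("corR",[115,-240,10],(690,185),(47,268)),("corL",[115,200,10],(125,142),(540,562)),("pad",[62,-130,154],(555,217),(195,140)),("hinge",[95,0,135],(376,157),(312,262)),("gate",[6,0,132],(367,290),(388,200)),("stop",[25,194,130],(None),(630,325)),
  ("tallL",[-9,-45,157],None,(342,135)),("tallR",[-9,-195,157],None,(178,60))]:
    print(n,proj(T,w(p)).round(1),f(*pt) if pt else "",proj(Sc,w(p)).round(1),g(*ps))
print("jar",st(onz(T,f(438,425),.155)),"beaker",st(onz(T,f(140,435),.19)))
E
```

```text
corR [324.3 202. ] (324.85, 201.225) [227.6 219.8] (226.9375, 219.95000000000002)
corL [197.8 192. ] (197.725, 191.54999999999998) [357.4 294.8] (356.35, 297.125)
pad [292.  208.5] (294.475, 208.42499999999998) [267.6 186.4] (265.7875, 186.35)
hinge [252.2 196. ] (254.20000000000002, 194.92499999999998) [298.8 218. ] (296.5, 218.375)
gate [249.7 223.6] (252.17499999999998, 224.85) [318.8 202.1] (316.45000000000005, 202.1)
stop [190.  212.9]  [380.8 238.5] (379.975, 234.9125)
tallL [263.  228.6]  [308.8 185.5] (304.375, 185.0375)
tallR [311.  232.5]  [266.1 165.7] (261.32500000000005, 165.35)
jar [-90.23535258 -67.93817501 155.        ] beaker [-115.53506751  133.10474211  190.        ]
```

Emit:
jog_arm:
  steps:
    - [[-7, -8, -2.7, 0, 0, 7], [-7, -8, -2.7, 0, 0, 7], [-7, -8, -2.7, 0, 0, 7], [-7, -8, -2.7, 0, 0, 7], [-7, -8, -2.7, 0, 0, 7], [-7, -8, -2.7, 0, 0, 7], [-7, -8, -2.7, 0, 0, 7], [-7, -8, -2.7, 0, 0, 7]]
  hand: 0.6

```text
clock: 0.77
tool_pos: [0.3429, 0.4001, 0.3001]
orientation: [-3.141, 0.0, 2.234]
force: [0.2, 0.2, 0.3]
opening: 0.0559
```

```bash
python3 -c "
from h import *
plan([30,-120,300])"
```

```text
t 0.77 tcp [-218.1  303.3  300.1] F [0.2 0.2 0.3] units [-1.589e+01 -3.860e+00  1.000e-02] [-0.    0.01  8.81]
```

Emit:
jog_arm:
  steps:
    - [[-10.5, -2.5, 0, 0, 0, 8.8], [-10.5, -2.5, 0, 0, 0, 8.8], [-10.5, -2.5, 0, 0, 0, 8.8], [-10.5, -2.5, 0, 0, 0, 8.8], [-10.5, -2.5, 0, 0, 0, 8.8], [-10.5, -2.5, 0, 0, 0, 8.8], [-10.5, -2.5, 0, 0, 0, 8.8], [-10.5, -2.5, 0, 0, 0, 8.8]]

```text
clock: 1.43
tool_pos: [0.478, 0.1053, 0.2998]
orientation: [3.141, 0.0, 1.464]
force: [0.6, -0.2, 0.2]
opening: 0.0556
```

```bash
python3 -c "
from h import *
plan([30,-120,300])"
```

```text
t 1.43 tcp [-52.9  24.2 299.8] F [ 0.6 -0.2  0.2] units [-4.8   2.77 -0.  ] [ 0.01  0.   -0.03]
```

Emit:
jog_arm:
  steps:
    - [[-4.8, 2.8, 0, 0, 0, 0], [-4.8, 2.8, 0, 0, 0, 0], [-4.8, 2.8, 0, 0, 0, 0], [-4.8, 2.8, 0, 0, 0, 0], [-4.8, 2.8, 0, 0, 0, 0], [-4.8, 2.8, 0, 0, 0, 0], [-4.8, 2.8, 0, 0, 0, 0]]
  hand: 0

```text
clock: 2.02
tool_pos: [0.5456, -0.0433, 0.2992]
orientation: [-3.14, -0.0, 1.466]
force: [-0.9, 0.5, 0.0]
opening: 0.0136
```

```bash
python3 -c "
from h import *
import pickle
plan([62,-135,200])
s=readout.state(); im=snapshot('wrist')[:,:,::-1]
cv2.imwrite('pics/w1raw.png',im);pickle.dump(s,open('pics/w1.pkl','wb'))
cv2.imwrite('pics/w1.png',cv2.resize(im,(800,600),interpolation=cv2.INTER_CUBIC))"
```

```text
t 2.02 tcp [  29.9 -116.5  299.2] F [-0.9  0.5  0. ] units [-0.62  1.07  3.3 ] [-0.01 -0.    0.01]
```

View pics/w1.png

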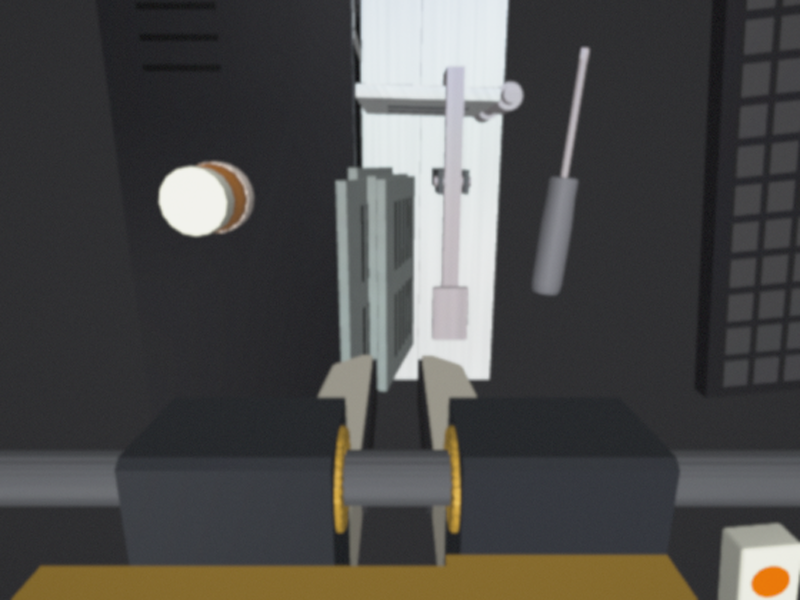

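Wrist view: pad about (450,313), post (512,96), gate edge (357,92), tall top edge (~378,178), lows on both sides of it.

Run:
```python
from h import *
import pickle
s=pickle.load(open('pics/w1.pkl','rb'));C=cam('wrist',s)
f=lambda u,v:((u+.5)*.7-.5,(v+.5)*.7-.5)
for n,uv,z in [("pad 62,-130",(450,313),154),("post 95,0",(512,96),135),("gate 4,0",(357,92),132),("ledgecornerR 115,-240",(491,380),10),("ledge front far 115",(508,5),10),
 ("tall TL",(369,178),157),("tall TR",(386,180),157),("tall BL",(376,388),157),("tall BR",(386,388),157),("lowleft L",(337,181),114),("lowleft R",(349,181),114),("low2 L",(349,169),114),("low2R",(390,170),114),("lowfront TR",(413,177),114),("jar",(196,200),155),("latchpost 62,-50",(451,181),146)]:
    print(n,st(onz(C,f(*uv),z/1000)).round(1))
im=cv2.imread('pics/w1raw.png')
c=im[105:290,225:300];cv2.imwrite('pics/w1c.png',cv2.resize(c,None,fx=3.2,fy=3.2,interpolation=cv2.INTER_CUBIC))
cv2.imwrite('pics/w1c.png',cv2.resize(im[105:165,220:320],None,fx=8,fy=8,interpolation=cv2.INTER_CUBIC))
```

```text
pad 62,-130 [  63.3 -133.7  154. ]
post 95,0 [ 98.4  -5.9 135. ]
gate 4,0 [  6.8  -3.3 132. ]
ledgecornerR 115,-240 [ 118.7 -240.7   10. ]
ledge front far 115 [117.4  75.   10. ]
tall TL [ 14.5 -52.4 157. ]
tall TR [ 24.3 -53.5 157. ]
tall BL [  17.1 -182.5  157. ]
tall BR [  23.5 -182.5  157. ]
lowleft L [ -8.6 -55.4 114. ]
lowleft R [ -0.8 -55.4 114. ]
low2 L [ -0.6 -47.8 114. ]
low2R [ 26.  -48.5 114. ]
lowfront TR [ 41.  -52.9 114. ]
jar [-86.5 -64.8 155. ]
latchpost 62,-50 [ 62.6 -54.4 146. ]
```

View pics/w1c.png

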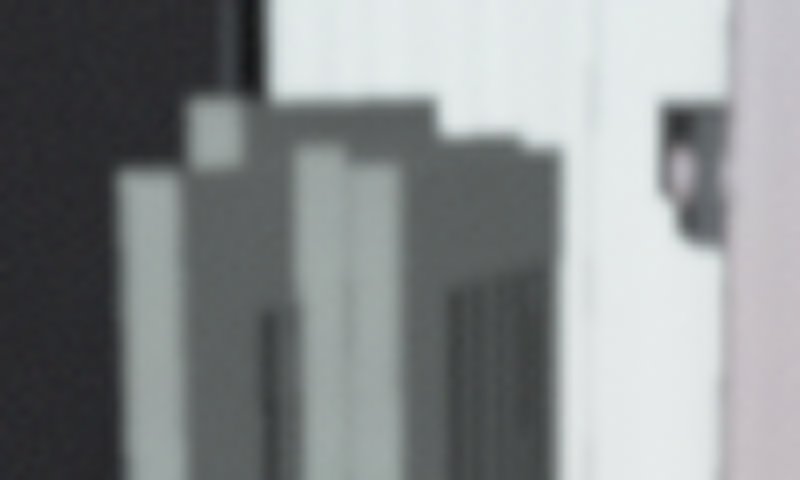

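```bash
sed -i 's/^O=.*/O=np.array([.528,.0757,0.])+np.array([.0020*.9945-.0045*.1047,-.002*.1047-.0045*.9945,0])/' h.py
python3 - <<'E'
from h import *
import pickle
s=pickle.load(open('pics/w1.pkl','rb'));C=cam('wrist',s)
f=lambda u,v:(u/8+220-.45,v/8+105-.45)
for n,uv,z in [("B L",(187,97),114),("B R",(243,97),114),("A L",(118,170),157),("A R",(183,170),157),("C L",(295,146),114),("C R",(347,146),114),("D R",(402,163),114)]:
    print(n,st(onz(C,f(*uv),z/1000)).round(1))
print("tall near end px", proj(C,w([-3,-195,157]))/.7, "lowD near", st(onz(C,(376*.7,388*.7),.114)))
plan([62,-134,175])
E
```

```text
Traceback (most recent call last):
  File "h.py", line 18, in st
    def st(p): return (S().T@(np.asarray(p)-O))*1000 # world -> stand mm
                       ~^^
  File "h.py", line 16, in S
    def S(): return Ro.from_euler('z',YAW).as_matrix()
                                      ^^^
NameError: name 'YAW' is not defined
```

```bash
sed -i 's/^O=.*/&;YAW=-.105/' h.py
python3 - <<'E'
from h import *
import pickle
s=pickle.load(open('pics/w1.pkl','rb'));C=cam('wrist',s)
f=lambda u,v:(u/8+220-.45,v/8+105-.45)
for n,uv,z in [("B L",(187,97),114),("B R",(243,97),114),("A L",(118,170),157),("A R",(183,170),157),("C L",(295,146),114),("C R",(347,146),114),("D R",(402,163),114)]:
    print(n,st(onz(C,f(*uv),z/1000)).round(1))
print("tall near end px", proj(C,w([-3,-195,157]))/.7, "lowD near", st(onz(C,(376*.7,388*.7),.114)))
plan([62,-134,175])
E
```

```text
B L [ -3.7 -42.  114. ]
B R [  2.8 -42.  114. ]
A L [ -7.  -48.9 157. ]
A R [ -0.3 -48.9 157. ]
C L [  8.7 -47.5 114. ]
C R [ 14.8 -47.5 114. ]
D R [ 21.2 -49.5 114. ]
tall near end px [347.96864311 412.10328235] lowD near [  13.43708137 -197.55904292  114.        ]
t 2.07 tcp [  27.8 -111.1  299.3] F [ 0.7 -0.3 -0.7] units [-0.77  1.14  4.14] [-0.01 -0.01  0.03]
```

Emit:
jog_arm:
  steps:
    - [[-0.8, 1.15, 0, 0, 0, 0], [-0.8, 1.15, 1.4, 0, 0, 0], [-0.8, 1.15, 2.8, 0, 0, 0], [-0.8, 1.15, 4, 0, 0, 0], [-0.8, 1.15, 4.6, 0, 0, 0], [-0.8, 1.15, 4.6, 0, 0, 0]]
  hand: 0
  squeeze: 20

```text
clock: 2.57
tool_pos: [0.5753, -0.0683, 0.1578]
orientation: [-3.135, 0.0, 1.47]
force: [-0.2, 0.5, -0.2]
opening: 0.0003
```

Emit:
jog_arm:
  steps:
    - [[0, 0, 0.3, 0, 0, 0], [0, 0, 0.6, 0, 0, 0], [0, 0, 0.9, 0, 0, 0], [0, 0, 1.15, 0, 0, 0], [0, 0, 1.15, 0, 0, 0], [0, 0, 1.15, 0, 0, 0], [0, 0, 1.15, 0, 0, 0], [0, 0, 1.15, 0, 0, 0]]

```text
clock: 3.23
tool_pos: [0.578, -0.0711, 0.1276]
orientation: [3.141, -0.0, 1.467]
force: [-1.0, 0.2, 0.5]
opening: 0.0005
```

Run:
```python
from h import *
plan([22,-25,230])
im=snapshot('scene')[150:300,215:425,::-1]
cv2.imwrite('pics/s2.png',cv2.resize(im,(800,571),interpolation=cv2.INTER_CUBIC))
```

```text
t 3.23 tcp [  63.1 -136.3  127.6] F [-1.   0.2  0.5] units [ 3.71 -1.36 -3.41] [ 0.01 -0.    0.01]
```

View pics/s2.png

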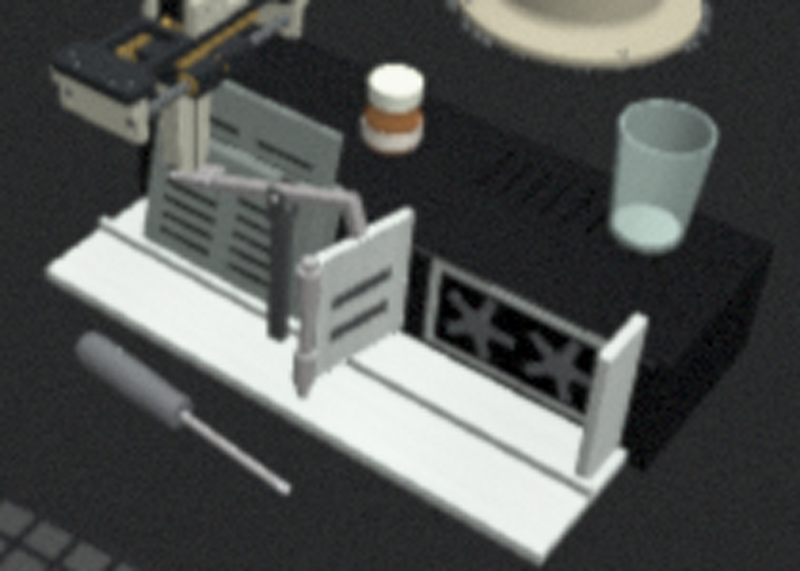

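Latch lifted and the gate's free end has popped ajar (crop (388,200)→(412,212)). Retreat up and go to the gate's stack side.

Emit:
jog_arm:
  steps:
    - [[0, 0, -1.3, 0, 0, 0], [0, 0, -2.6, 0, 0, 0], [0.6, -0.4, -3.4, 0, 0, 0], [1.9, -0.8, -3.4, 0, 0, 0], [3.2, -1.35, -3.4, 0, 0, 0], [3.8, -1.35, -3.4, 0, 0, 0], [3.8, -1.35, -3.4, 0, 0, 0]]

```text
clock: 3.87
tool_pos: [0.5491, 0.0521, 0.2294]
orientation: [3.141, -0.002, 1.474]
force: [-0.2, 0.4, 0.4]
opening: 0.0004
```

Run:
```python
from h import *
plan([24,-20,114])
plan([24,20,114])
```

```text
t 3.87 tcp [ 21.5 -16.7 229.4] F [-0.2  0.4  0.4] units [-0.12  0.08  3.85] [ 0.   -0.03  0.09]
t 3.87 tcp [ 21.5 -16.7 229.4] F [-0.2  0.4  0.4] units [1.21 0.09 3.85] [ 0.   -0.03  0.09]
```

Emit:
jog_arm:
  steps:
    - [[0, 0, 1.2, 0, 0, 0], [0, 0, 2.4, 0, 0, 0], [0, 0, 3.6, 0, 0, 0], [0, 0, 3.85, 0, 0, 0], [0, 0, 3.85, 0, 0, 0]]

```text
clock: 4.28
tool_pos: [0.5483, 0.0456, 0.112]
orientation: [-3.138, 0.002, 1.466]
force: [0.4, 0.6, -0.1]
opening: 0.0006
```

Emit:
jog_arm:
  steps:
    - [[0.65, 0, 0, 0, 0, 0], [1.27, 0.07, 0, 0, 0, 0], [1.7, 0.2, 0, 0, 0, 0], [2.1, 0.37, 0, 0, 0, 0], [2.4, 0.65, 0, 0, 0, 0], [2.73, 0.93, 0, 0, 0, 0], [2.93, 1.3, 0, 0, 0, 0], [3.13, 1.7, 0, 0, 0, 0]]

```text
clock: 4.95
tool_pos: [0.6108, 0.1354, 0.1141]
orientation: [3.142, 0.0, 1.467]
force: [-0.2, -1.0, -0.3]
opening: 0.0001
```

Emit:
jog_arm:
  steps:
    - [[0.05, 0.3, 0, 0, 0, 0], [0.1, 0.6, 0, 0, 0, 0], [0.1, 0.6, 0, 0, 0, 0], [0.1, 0.3, 0, 0, 0, 0], [0.1, -0.2, 0, 0, 0, 0], [0.1, -0.2, -1.3, 0, 0, 0], [0.1, -0.2, -2.6, 0, 0, 0], [0.1, -0.2, -3.9, 0, 0, 0]]

```text
clock: 5.62
tool_pos: [0.6023, 0.1378, 0.2315]
orientation: [-3.139, 0.001, 1.466]
force: [1.6, -0.1, -0.1]
opening: 0.0006
```

Run:
```python
from h import *
plan([-3,-124,250],12)
im=snapshot('scene')[150:300,215:425,::-1]
cv2.imwrite('pics/s3.png',cv2.resize(im,(800,571),interpolation=cv2.INTER_CUBIC))
```

```text
t 5.62 tcp [ 65.3  74.  231.5] F [ 1.6 -0.1 -0.1] units [-6.6  -2.28 -0.61] [-2.43  0.01  0.01]
```

View pics/s3.png

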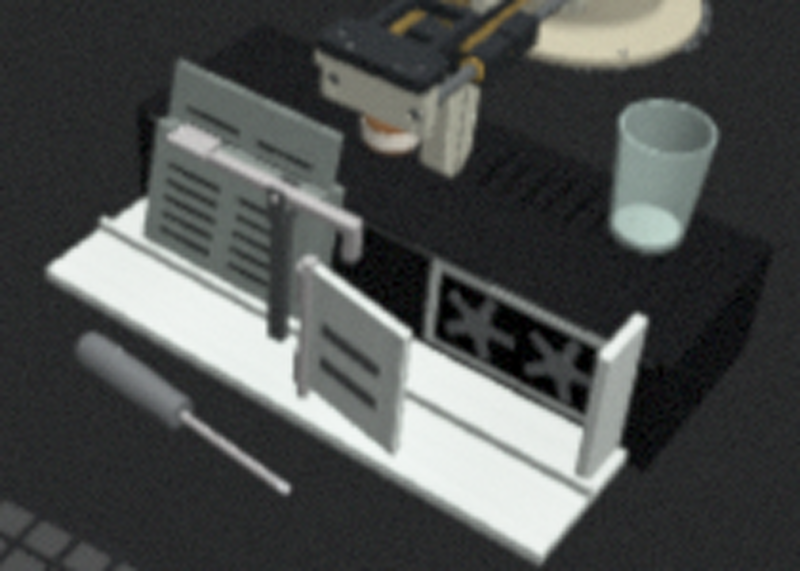

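Gate stands about square open. Measure its angle and plan the approach.

Run:
```python
from h import *
Sc=cam("scene");g=lambda u,v:(u*.2625+215-.4,v*.2625+150-.4)
a=st(onz(Sc,g(410,335),.132));b=st(onz(Sc,g(314,262),.132));d=a-b;print(a.round(),b.round(),np.arctan2(d[1],-d[0]))
plan([-19,-124,230],12)
```

```text
[112.  89. 132.] [ 94.  -0. 132.] 1.7705415119016434
t 5.67 tcp [ 69.1  74.4 239.3] F [ 3.2 -0.2  5.2] units [-6.62 -2.94  0.26] [-2.32 -0.04 -0.01]
```

Emit:
jog_arm:
  steps:
    - [[-6.6, -2.8, 0, -2.4, 0, 0], [-6.6, -2.8, 0, -2.4, 0, 0], [-6.6, -2.8, 0, -2.4, 0, 0], [-6.6, -2.8, 0, -2.4, 0, 0], [-6.6, -2.8, 0, -2.4, 0, 0], [-6.6, -2.8, 0, -2.4, 0, 0], [-6.6, -2.8, 0, -2.4, 0, 0], [-6.6, -2.8, 0, -2.4, 0, 0]]
  hand: 0.43
  squeeze: 20

```text
clock: 6.33
tool_pos: [0.4996, -0.05, 0.2309]
orientation: [2.932, -0.001, 1.465]
force: [0.5, 0.7, -0.4]
opening: 0.0401
```

Run:
```python
from h import *
plan([2.3,-124,129.6],12)
import pickle
s=readout.state(); im=snapshot('wrist')[:,:,::-1];pickle.dump(s,open('pics/w2.pkl','wb'));cv2.imwrite('pics/w2raw.png',im)
cv2.imwrite('pics/w2.png',cv2.resize(im[60:330,150:510],(800,600),interpolation=cv2.INTER_CUBIC))
```

```text
t 6.33 tcp [ -17.1 -123.5  230.9] F [ 0.5  0.7 -0.4] units [-0.02 -0.07  3.44] [ 0.01 -0.01 -0.01]
```

View pics/w2.png

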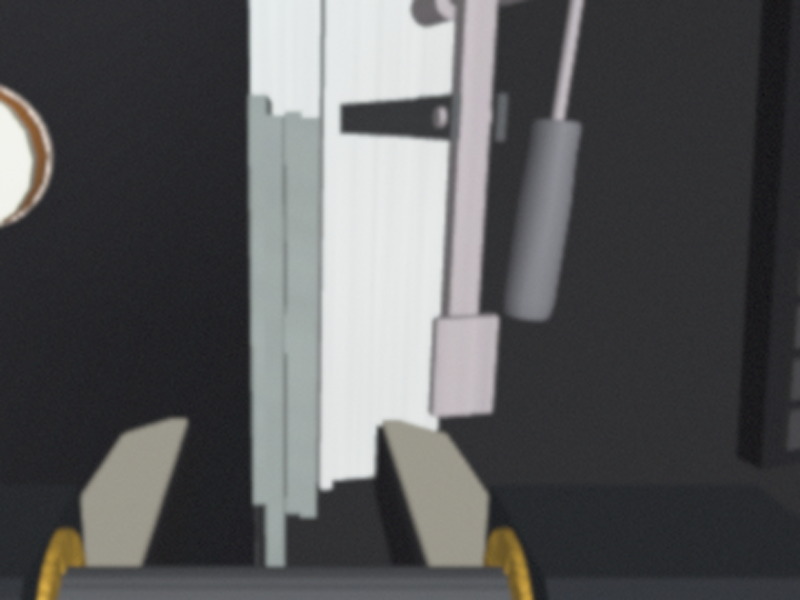

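Tall cover is between the fingertips (tips at columns 187/384, cover ~275), about 2.5 mm toward the wall, matching the planned correction. Descend and grip.

Emit:
jog_arm:
  steps:
    - [[0, -0.08, 1.2, 0, 0, 0], [0, -0.08, 2.2, 0, 0, 0], [0, -0.08, 3, 0, 0, 0], [0, -0.08, 3.42, 0, 0, 0], [0, -0.08, 3.42, 0, 0, 0], [0, -0.08, 3.42, 0, 0, 0]]

```text
clock: 6.88
tool_pos: [0.5191, -0.0508, 0.1289]
orientation: [2.934, 0.0, 1.468]
force: [-0.0, 0.2, 0.7]
opening: 0.0397
```

Emit:
jog_arm:
  steps:
    - [[0, 0, 0, 0, 0, 0], [0, 0, 0, 0, 0, 0], [0, 0, 0, 0, 0, 0], [0, 0, 0, 0, 0, 0], [0, 0, 0, 0, 0, 0], [0, 0, 0, 0, 0, 0]]
  hand: 0
  squeeze: 15

```text
clock: 7.38
tool_pos: [0.519, -0.0517, 0.1302]
orientation: [2.932, -0.0, 1.467]
force: [0.7, 0.8, -1.9]
opening: 0.006
```

Run:
```python
from h import *
plan([2.3,-124,129.6],12);plan([2.3,60,131],12)
print(readout.state()["opening"])
```

```text
t 7.38 tcp [   2.4 -123.1  130.2] F [ 0.7  0.8 -1.9] units [-0.03 -0.01  0.02] [ 0.01 -0.01  0.01]
t 7.38 tcp [   2.4 -123.1  130.2] F [ 0.7  0.8 -1.9] units [ 6.1   0.01 -0.03] [ 0.01 -0.01  0.01]
0.005957606754133202
```

Emit:
jog_arm:
  steps:
    - [[0.2, 0, -0.03, 0, 0, 0], [0.4, 0, -0.03, 0, 0, 0], [0.7, 0, -0.03, 0, 0, 0], [1.0, 0, -0.03, 0, 0, 0], [1.3, 0, -0.03, 0, 0, 0], [1.6, 0, -0.03, 0, 0, 0], [1.9, 0, -0.03, 0, 0, 0], [2.2, 0, -0.03, 0, 0, 0]]

```text
clock: 8.05
tool_pos: [0.5255, 0.015, 0.1305]
orientation: [2.933, -0.0, 1.468]
force: [0.4, -0.3, -3.0]
opening: 0.0057
```

Emit:
jog_arm:
  steps:
    - [[0.3, 0, 0, 0, 0, 0], [0.6, 0, 0, 0, 0, 0], [0.9, 0, 0, 0, 0, 0], [1.2, 0, 0, 0, 0, 0], [1.5, 0, 0, 0, 0, 0], [1.8, 0, 0, 0, 0, 0], [2.1, 0, 0, 0, 0, 0], [2.4, 0, 0, 0, 0, 0]]

```text
clock: 8.72
tool_pos: [0.5329, 0.0866, 0.1305]
orientation: [2.933, 0.0, 1.468]
force: [-0.3, 0.0, -2.4]
opening: 0.006
```

Run:
```python
from h import *
plan([2.3,60,131],12)
im=snapshot('scene')[150:300,215:425,::-1]
cv2.imwrite('pics/s4.png',cv2.resize(im,(800,571),interpolation=cv2.INTER_CUBIC))
```

```text
t 8.72 tcp [  1.7  15.9 130.5] F [-0.3  0.  -2.4] units [ 1.47  0.02 -0.01] [-0.   -0.    0.02]
```

View pics/s4.png

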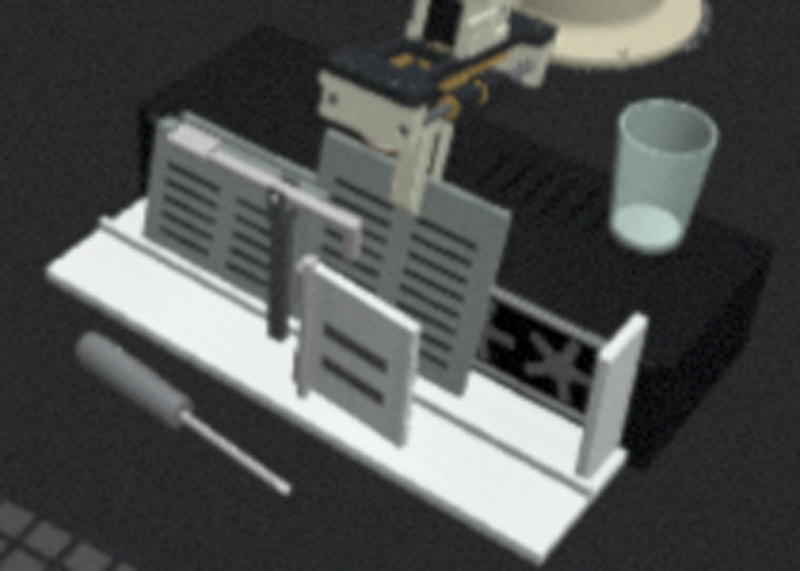

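Tall cover is out of the stack, through the gateway (x 320–510 in crop); lows stand undisturbed at (160–340). Continue, lean it back on the wall, release.

Emit:
jog_arm:
  steps:
    - [[0.3, 0, 0, 0, 0, 0], [0.6, 0, 0, 0, 0, 0], [0.9, 0, 0, 0, 0, 0], [1.15, 0, 0.02, 0, 0, 0], [1.2, -0.1, 0.04, -0.3, 0, 0], [1.2, -0.2, 0.05, -0.6, 0, 0], [1.2, -0.2, 0.05, -0.6, 0, 0]]

```text
clock: 9.35
tool_pos: [0.5314, 0.123, 0.1284]
orientation: [2.877, -0.001, 1.468]
force: [0.2, -0.4, 3.9]
opening: 0.0058
```

Emit:
jog_arm:
  steps:
    - [[0, 0, 0, 0, 0, 0], [0, 0, 0, 0, 0, 0], [0, 0, 0, 0, 0, 0], [0, 0, 0, 0, 0, 0]]
  hand: 0.35

```text
clock: 9.68
tool_pos: [0.5315, 0.1217, 0.1279]
orientation: [2.88, 0.0, 1.467]
force: [0.4, -0.2, 1.1]
opening: 0.0281
```

Run:
```python
from h import *
plan([-16,52,230],15);plan([24,-50,200],0)
```

```text
t 9.68 tcp [ -3.3  50.6 127.9] F [ 0.4 -0.2  1.1] units [ 0.05  0.47 -3.4 ] [-0.   -0.    0.01]
t 9.68 tcp [ -3.3  50.6 127.9] F [ 0.4 -0.2  1.1] units [-3.35  1.5  -2.09] [3.   0.   0.01]
```

Emit:
jog_arm:
  steps:
    - [[0, 0, -0.6, 0, 0, 0], [0, 0, -1.4, 0, 0, 0], [0, 0, -2, 0, 0, 0], [-1, 0, -2, 0, 0, 0], [-2, 0, -2, 0, 0, 0], [-3.1, 0, -2, 0, 0, 0], [-3.1, 0, -2, 0, 0, 0]]

```text
clock: 10.27
tool_pos: [0.5053, 0.0245, 0.1866]
orientation: [2.879, 0.001, 1.458]
force: [-0.3, -0.6, -0.3]
opening: 0.0327
```

Emit:
jog_arm:
  steps:
    - [[0, 0, 0, 0, 0, 0], [0, 0, 0, 0, 0, 0], [0, 0, 0, 0, 0, 0]]
  hand: 0

```text
clock: 10.52
tool_pos: [0.5064, 0.0318, 0.1858]
orientation: [2.88, -0.0, 1.468]
force: [0.7, -0.5, 0.6]
opening: 0.0172
```

Run:
```python
from h import *
import pickle
plan([-3,-40,125],15)
s=readout.state(); im=snapshot('wrist')[:,:,::-1];pickle.dump(s,open('pics/w3.pkl','wb'))
C=cam('wrist',s);print([proj(C,w(p)).round() for p in([-13,-24,155],[-13,126,155],[-3,-40,125])])
cv2.imwrite('pics/w3.png',cv2.resize(im,(800,600),interpolation=cv2.INTER_CUBIC))
```

```text
t 10.52 tcp [-18.8 -41.4 185.8] F [ 0.7 -0.5  0.6] units [ 0.04 -0.01  2.09] [-0.   -0.01  0.03]
[array([273., 216.]), array([ 272., -104.]), array([277., 227.])]
```

View pics/w3.png

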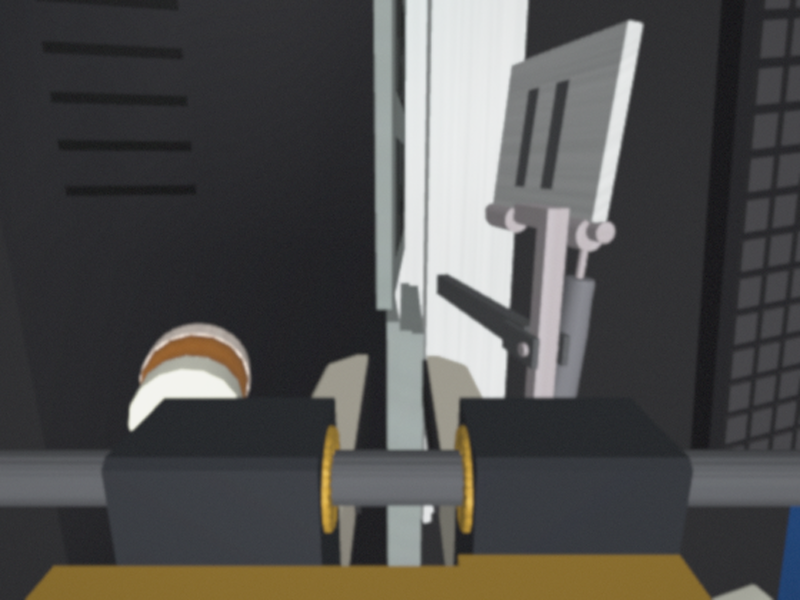

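Tall's trailing edge at (381,309), as predicted (a few mm further back); lows rest to its rear, gate open. Push it home.

Emit:
jog_arm:
  steps:
    - [[0, -0.1, 0.7, 0, 0, 0], [0, -0.1, 1.4, 0, 0, 0], [0, -0.1, 2, 0, 0, 0], [0, -0.1, 2, 0, 0, 0], [0, -0.1, 2, 0, 0, 0]]

```text
clock: 10.98
tool_pos: [0.5185, 0.03, 0.1265]
orientation: [2.882, 0.001, 1.468]
force: [0.0, -0.6, -0.2]
opening: 0.0003
```

Emit:
jog_arm:
  steps:
    - [[0.3, 0, 0, 0, 0, 0], [0.6, 0, 0, 0, 0, 0], [0.9, 0, 0, 0, 0, 0], [1.2, 0, 0, 0, 0, 0], [1.5, 0, 0, 0, 0, 0], [1.8, 0, 0, 0, 0, 0], [2.1, 0, 0, 0, 0, 0], [2.1, 0, 0, 0, 0, 0]]

```text
clock: 11.65
tool_pos: [0.5258, 0.0947, 0.1282]
orientation: [2.878, -0.001, 1.47]
force: [0.4, 0.4, 0.6]
opening: 0.0008
```

Emit:
jog_arm:
  steps:
    - [[0.1, 0, 0, 0, 0, 0], [0.2, 0, 0, 0, 0, 0], [0.25, 0, 0, 0, 0, 0], [0.25, 0, 0, 0, 0, 0]]

```text
clock: 11.98
tool_pos: [0.5262, 0.0998, 0.1274]
orientation: [2.879, -0.0, 1.467]
force: [0.9, 0.3, 0.9]
opening: 0.0005
```

Run:
```python
from h import *
plan([-3,32.5,125],15)
im=snapshot('scene')[150:300,215:425,::-1]
cv2.imwrite('pics/s5.png',cv2.resize(im,(800,571),interpolation=cv2.INTER_CUBIC))
```

```text
t 11.98 tcp [ -6.4  28.3 127.4] F [0.9 0.3 0.9] units [0.14 0.09 0.11] [ 0.   -0.    0.01]
```

View pics/s5.png

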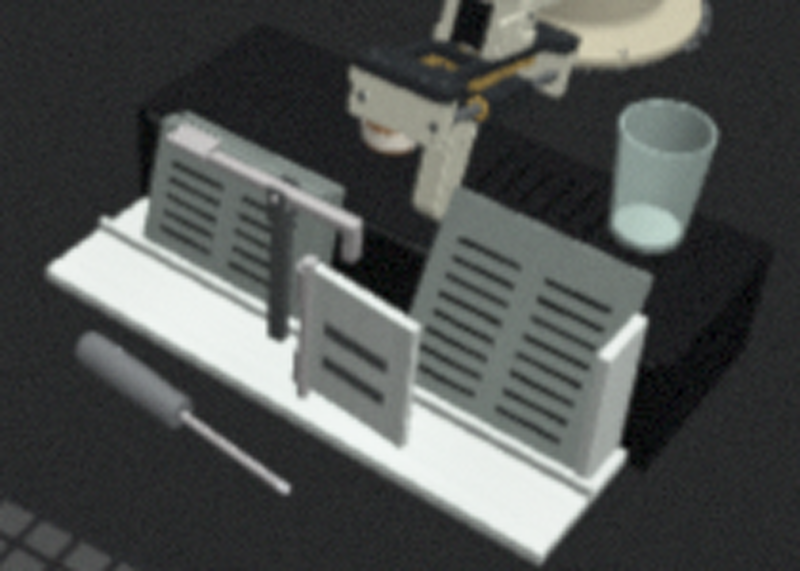

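Cover sits over the intake, close to the stop (right edge ~(590,470)/(650,275)). Creep until the force rises.

Emit:
jog_arm:
  steps:
    - [[0.05, 0, 0, 0, 0, 0], [0.1, 0, 0, 0, 0, 0], [0.1, 0, 0, 0, 0, 0]]

```text
clock: 12.28
tool_pos: [0.5263, 0.1018, 0.1271]
orientation: [2.88, 0.001, 1.466]
force: [-0.6, -4.3, 2.0]
opening: 0.0004
```

Emit:
jog_arm:
  steps:
    - [[0.05, 0, 0, 0, 0, 0], [0.1, 0, 0, 0, 0, 0], [0.1, 0, 0, 0, 0, 0]]

```text
clock: 12.53
tool_pos: [0.5262, 0.102, 0.1272]
orientation: [2.879, 0.003, 1.462]
force: [-2.2, -13.6, 5.0]
opening: 0.0002
```

Home against the stop (force rose to 13.6 N). Back off, lift away, check.

Emit:
jog_arm:
  steps:
    - [[-0.15, 0, 0, 0, 0, 0], [-0.5, 0, 0, 0, 0, 0], [-0.8, 0, 0, 0, 0, 0], [-0.8, 0, -1, 0, 0, 0], [-0.8, 0, -2.2, 0, 0, 0], [-0.8, 0, -3.4, 0, 0, 0], [-0.8, 0, -4.4, 0, 0, 0], [-0.8, 0, -4.4, 0, 0, 0]]

```text
clock: 13.2
tool_pos: [0.4907, 0.0869, 0.2583]
orientation: [2.877, -0.003, 1.469]
force: [0.4, 0.4, -0.0]
opening: 0.0006
```

Emit:
jog_arm:
  steps:
    - [[0, -1.3, -1, 0, 0, 0], [0, -2.6, -2, 0, 0, 0], [0, -3, -2, 0, 0, 0], [0, -3, -2, 0, 0, 0], [0, -3, -2, 0, 0, 0]]

```text
clock: 13.62
tool_pos: [0.3963, 0.0983, 0.2851]
orientation: [2.905, 0.001, 1.471]
force: [-0.2, 0.5, 0.4]
opening: 0.0001
```

Run:
```python
from h import *
s=readout.state();print(s["clock"],st(s["tool_pos"]),s["force"])
im=snapshot('scene')[:,:,::-1];a=cv2.resize(im[150:300,215:425],(560,400),interpolation=cv2.INTER_CUBIC)
t=cv2.resize(snapshot('top')[:,:,::-1][185:240,185:335],(545,200),interpolation=cv2.INTER_CUBIC)
t=cv2.copyMakeBorder(t,0,0,0,15,0)
cv2.imwrite('pics/end.png',np.vstack([a,t]))
```

```text
13.6167 [-135.30824504   13.19480525  285.07224799] [-0.17988871  0.5378237   0.4332937 ]
```

Picture limit reached; check numerically by differencing against earlier crops.

Run:
```python
from h import *
n=snapshot('scene')[150:300,215:425,::-1];n=cv2.resize(n,(800,571),interpolation=cv2.INTER_CUBIC)
g=lambda a:cv2.GaussianBlur(cv2.cvtColor(a,6),(0,0),4).astype(np.float32)
N=g(n)
for nm,f,(x0,x1,y0,y1) in [("cover",'s5',(430,650,200,470)),("stack",'s4',(140,300,110,270)),("stack0",'cropS',(140,260,150,270)),("gate",'s4',(290,420,250,460)),("jar",'cropS',(350,440,50,170)),("beaker",'cropS',(600,730,90,260)),("driver",'cropS',(60,300,320,500))]:
    a=g(cv2.imread(f'pics/{f}.png'))[y0:y1,x0:x1];b=N[y0:y1,x0:x1]
    print(nm,"absdiff mean/max",np.abs(a-b).mean().round(1),np.abs(a-b).max().round(1),"shift px",np.round(cv2.phaseCorrelate(a,b),2)[0] if 0 else np.round(cv2.phaseCorrelate(a,b)[0],2))
```

```text
cover absdiff mean/max 1.9 124.0 shift px [ 0.53 -0.01]
stack absdiff mean/max 4.4 34.0 shift px [ 0.03 -0.01]
stack0 absdiff mean/max 4.6 27.0 shift px [0.01 0.03]
gate absdiff mean/max 10.2 91.0 shift px [ 0.5  -0.02]
jar absdiff mean/max 0.6 5.0 shift px [-0.03  0.03]
beaker absdiff mean/max 1.0 85.0 shift px [ 0.54 -0.01]
driver absdiff mean/max 0.7 25.0 shift px [0.02 0.02]
```

```bash
python3 -c "
from rig import workorder
print(workorder.job_done())"
```

```text
the job is handed in; nothing more can be done
None
```

The gate is open, and the tall cover is home against the end stop, leaning on the wall over the intake. I handed the job in at about 13.7 s on the robot's clock.

- **Gate:** I pressed the thumb pad, the latch lifted and the gate popped ajar. I then pushed it open to about 1.77 rad, as measured in the scene image.
- **Cover:** It was in the second place from the wall. I gripped it by its top and slid it out of the stack and through the gateway. There I leaned it on the wall and let go, then pushed its trailing edge along with closed fingers. At the stop the push force rose from about 0 to 13.6 N.
- **Last checks:** The robot was clear of everything, with force near zero. Against earlier pictures, the jar, screwdriver and low covers showed no visible shift. The cover's position fits being home against the stop.
- **Not checked:**
  - The 12-picture limit stopped me viewing the final image, so the end state was checked only by comparing image numbers.
  - In that comparison the gate and beaker areas differed (shift readings of about half a pixel). I put that down to the cover and gripper having moved in and around those areas. The last picture I viewed, just before the final push, showed the gate wide open and the beaker in place.
  - I made no numerical check of the bottle or the dish; the arm did not work near them.

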